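# Hang the blue parts bin on the louvered panel

### The job

On this lens-assembly bench, hang the blue parts bin on the louvered panel, in the free gap between the two bins that already hang there: lift its back lip over the top louver and let it down until the lip has caught and the bin hangs there by itself. The two white collars must stay in the blue bin. Leave the yellow bin, the two hanging bins and the black lens barrel where they are.

Things in the scene. Friction and masses are not known exactly. Their poses are not given: they have to be found in the camera images.
- blue_bin: Blue open bin on the bench, 96 long (x), 62 wide (y), 66 high, about 0.2 kg with contents. Origin: centre of underside; z up; -x is the low front (40 high, paper card), +x the back, outer face at x = 48. Side walls are flat outside, 66 high, full length: grip from above across the 62 width. A lip on the back (see its point) hooks over the louver; hung, it sags forward about 4 degrees.
- blue_bin_lip (a point): Middle of the lip's lower edge, (64, 0, 45) in the bin's frame, same axes. Lip, 54 wide: a flange runs 11 out from the back's top, underside at height 62, then turns down, leaving a slot 8 wide (x 48 to 56) that flares to about 14 at its mouth, reaching down to height 44 and out to x = 65. Hung, the flange rests on the louver and this point is 17 below, 10 to 14 behind point rail_top.
- collar_a: White plastic ring, 38 across, 26 bore, 14 high, 30 g, lying flat in the blue bin. Origin: centre of its underside.
- collar_b: The same as collar_a: the second white ring in the blue bin.
- panel: Fixed grey panel, 390 wide (y), sheet 105 high, end cheeks 130. Origin: foot of the sheet's front face, mid-width; z up; -x is the front, towards the robot. Three bright louvers 370 long in y on its front: upright strips 4 thick (x -30 to -26), 28 high, top edge free, open gap 26 or more behind. Top edges at 130, 80, 30; use only the top one. Bins hang in front (-x side), their axes parallel to the panel's.
- rail_top (a point): Middle of the top louver's top edge, centre of its thickness: (-28, 0, +130) in the panel's frame, with its axes. The free gap between the two hanging bins is here: about 188 wide, from y = -94 to +94, within about 10.
- grey_bin: A parts bin of the same size and shape as the blue one, grey, hanging on the top louver on the panel's +y side (underside 68, top 134 above the bench). Leave it. Origin: centre of its underside.
- green_bin: A parts bin of the same size and shape as the blue one, green, hanging on the top louver on the panel's -y side. Leave it. Origin: centre of its underside.
- yellow_bin: A parts bin of the same size and shape as the blue one, yellow, standing on the bench on the other side from the blue one. Leave it. Origin: centre of its underside.
- lens_barrel: Black lens barrel standing on the bench near the robot, 52 across, 58 high, 0.22 kg. Leave it. Origin: centre of its underside.
Things that resemble listed ones, but are neither listed nor needed, are in the scene too. What is shaped like the blue_bin but orange or turquoise is not meant.

How it is judged:
By the outcome, as a careful person would: the job done as asked, in the order asked, and still so for the second after the job is handed in, with the robot touching nothing.
It also fails if it takes over 42 s, if anything falls off the work surface, if the arm or the gripper's body presses on something with over 40 N, if the wrist force passes 120 N, or if a joint passes its speed limit or range.

### The arm

A 6-joint arm with a two-finger parallel gripper is mounted at the origin on the work surface. World frame = base frame: x ahead of the robot, y to its left, z up, the work surface at z = 0. Lengths are in m, angles in rad, forces in N, time in s.
With the tool pointing down it reaches from about 0.425 to 0.95 m from the base axis. Payload 3.5 kg.
Tool frame: the origin (TCP) lies midway between the tips of the shut fingers; the grasp point (between the pads) lies 19 mm behind it; z points along the fingers, y is the line along which they close (so a half turn about z gives the same grasp; the last joint's range is limited). The gripper opens to 85 mm and grips with 20 to 120 N. Pads are 22 mm wide; open, the fingers measure 114 mm over their backs; the gripper's body (76 mm by 85 mm) begins 54 mm behind the grasp point. The pads swing forward as they close: fully open they stand 13 mm farther back than shut.
Start: joints at [0.959, 0.286, 1.577, -0, 1.279, -0.15], TCP at [0.301, 0.604, 0.231] pointing down, gripper open.
Joint ranges: [-2.77, 2.77], [-0.9, 2.22], [0.21, 2.48], [-1.53, 4.67], [0.24, 2.81], [-2.84, 2.84]. Speed limits (rad/s): [2.79, 2.79, 3.14, 3.14, 3.14, 3.14].

### API

Orientations are given as a 3x3 rotation matrix whose columns are the frame's x, y, z axes.
In Python, from rig import * gives the robot as it stands.
- The arm moves only by the shell command python3 -m crank 'ROWS' [FORCE]. ROWS is JSON, a list that holds one entry, the list of rows, each a list of 7 numbers: the turn, a rotation vector about the tool's x, y, z in degrees, then the shift along the tool's x, y, z in mm, then the opening, from -1 (shut) to 1 (fully open). A call has 1 to 12 rows; each row is the pose to reach, as a shift and turn from the pose commanded when the call began, along the tool's axes at that moment; what a row does not reach only later rows make up. A row lasts 1/12 s, in which the tool goes at most 41.7 mm and 7.16 degrees, less where a joint would pass 70% of its speed; a pose out of reach is approached as far as the arm can. A call with a gripper value outside its range is refused whole. The fingers move at their own pace and stop on an object; FORCE is the grip in N (left out, the last holds). Time passes only in rows, so rows that repeat a pose let the fingers close. It gives the time, the measured TCP pose, the force, the opening and the grip force at its end, in the units of the state.
- get_state(): the state, without advancing time (a new reading comes with each control period).
- camera(name): name is "side" or "top"; returns the picture (400x640x3 uint8, blue, green, red); there is no depth.
- camera_params(name): a dict with "fx", "fy", "cx", "cy" (pixels), "eye" and "orientation" of the camera in the world. Camera axes: x right, y down, z forward; pixel columns grow to the right and rows downward; lengths in m; the calibration is good to about 2 mm. A picture is of the moment at which its call begins. camera_params takes no time and is no camera call.
- job_done(): hands the job in; it is judged then, once.
The state is a dict: "time_s": time; "joints": joint angles; "dq": joint speeds; "joint_efforts": joint torques, N m; "tcp_pos": TCP position; "tcp_rot": TCP orientation; "wrist_force": force on the tool from outside, world axes, zero at the start; "moment": the same for the moment, N m; "grip_width": opening from 0.0 (shut) to 1.0 (fully open); "grasp_force": force on a finger pad.
Only numpy, scipy, OpenCV 4.12 (cv2) and the standard library are available. Lean on these libraries where they do the work, as an engineer would, in place of code of your own. Each camera call takes 0.05 s, during which the arm holds its last target. There are 200 camera calls.

## Working session

There is one attempt and no reset: what is moved stays moved. The work goes in short steps, Python scripts to look and compute and a shell command to move; the robot and the scene stay as the last step left them, time stands still between calls to the robot, and variables do not carry over. Pictures are saved under pics/ and viewed, at most 12 in all, crops included, and the job is handed in when it is done.

```bash
mkdir -p pics; ls; python3 - <<'E'
from rig import *
import cv2,numpy as np
np.set_printoptions(precision=4,suppress=True)
for n in("side","top"):
    im=camera(n);cv2.imwrite(f"pics/{n}0.png",im);print(n,camera_params(n))
s=get_state();print(s["time_s"],s["tcp_pos"],s["tcp_rot"],s["grip_width"])
E
```

```text
pics
side {'fx': 381.62215746651555, 'fy': 381.62215746651555, 'cx': 313.63309163134045, 'cy': 198.6467847719119, 'eye': array([ 0.492 , -0.8956,  0.6707]), 'orientation': array([[ 0.999 , -0.0321,  0.0295],
       [-0.0427, -0.5753,  0.8168],
       [-0.0093, -0.8173, -0.5762]])}
top {'fx': 471.4886340596854, 'fy': 471.4886340596854, 'cx': 322.09220109901435, 'cy': 192.24490472298157, 'eye': array([ 0.4497, -0.0889,  1.3652]), 'orientation': array([[-0.0033, -0.9965,  0.0836],
       [-1.    ,  0.0032, -0.0015],
       [ 0.0012, -0.0836, -0.9965]])}
0.1 [0.3004 0.6038 0.2301] [[-0.8952  0.4456 -0.0012]
 [ 0.4456  0.8952 -0.0018]
 [ 0.0003 -0.0021 -1.    ]] 1.000646331911005
```

View pics/top0.png

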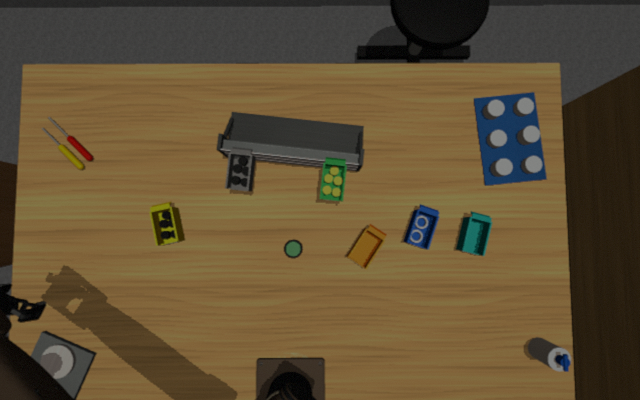

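View pics/side0.png

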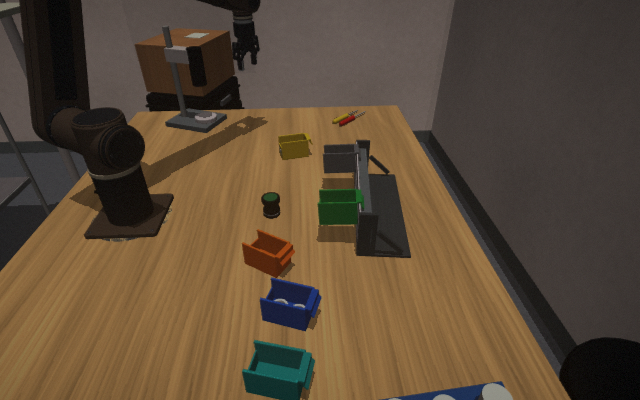

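Top view: blue bin at about (422,228) with its lip to the upper right, grey bin at (240,170), green bin at (333,180), and the panel between (222,140) and (362,155). The side view agrees. I'll take enlarged crops and mask measurements next.

```bash
cat > h.py <<'E'
from rig import *
import cv2,numpy as np
np.set_printoptions(precision=4,suppress=True)
P={n:camera_params(n) for n in("side","top")}
def ray(n,uv):
    p=P[n];d=p["orientation"]@np.array([(uv[0]-p["cx"])/p["fx"],(uv[1]-p["cy"])/p["fy"],1]);return p["eye"],d
def onz(n,uv,z):
    e,d=ray(n,uv);return e+d*(z-e[2])/d[2]
def pix(n,X):
    p=P[n];c=p["orientation"].T@(np.array(X)-p["eye"]);return np.array([p["fx"]*c[0]/c[2]+p["cx"],p["fy"]*c[1]/c[2]+p["cy"]])
def mask(im,h0,h1,s=110,v=40):
    return cv2.inRange(cv2.cvtColor(im,cv2.COLOR_BGR2HSV),(h0,s,v),(h1,255,255))
def blob(m,near=None):
    cs=[c for c in cv2.findContours(m,cv2.RETR_EXTERNAL,cv2.CHAIN_APPROX_NONE)[0] if cv2.contourArea(c)>60]
    return min(cs,key=lambda c:np.linalg.norm(c[:,0].mean(0)-near))
E
python3 - <<'E'
from h import *
t=cv2.imread("pics/top0.png");s=cv2.imread("pics/side0.png")
up=lambda a,k:cv2.resize(a,None,fx=k,fy=k,interpolation=cv2.INTER_CUBIC)
a=up(t[100:210,210:370],5);cv2.imwrite("pics/c1.png",cv2.convertScaleAbs(a,alpha=1.7))
b=up(t[195:260,400:450],8);c=up(s[270:340,250:330],7)
o=np.zeros((max(b.shape[0],c.shape[0]),b.shape[1]+c.shape[1],3),np.uint8)
o[:b.shape[0],:b.shape[1]]=b;o[:c.shape[0],b.shape[1]:]=c;o=o[:, :];print(o.shape)
cv2.imwrite("pics/c2.png",cv2.convertScaleAbs(cv2.resize(o,(800,int(o.shape[0]*800/o.shape[1]))),alpha=1.7))
k=blob(mask(t,105,130),np.array([422,228]))
w=np.array([onz("top",q,.066)[:2] for q in k[:,0]],np.float32)
r=cv2.minAreaRect(w);print(r,cv2.boxPoints(r)); 
for q in cv2.approxPolyDP(k,2,True)[:,0]:print(q,onz("top",q,.066),onz("top",q,0))
E
```

```text
(520, 960, 3)
((0.46332862973213196, -0.36721673607826233), (0.06339038908481598, 0.10996559262275696), 70.90983581542969) [[ 0.401  -0.3792]
 [ 0.5049 -0.4152]
 [ 0.5257 -0.3552]
 [ 0.4217 -0.3193]]
[420 205] [ 0.5225 -0.3608  0.066 ] [ 0.5262 -0.3746  0.    ]
[406 241] [ 0.4238 -0.3204  0.066 ] [ 0.4225 -0.3322  0.    ]
[428 248] [ 0.4045 -0.3803  0.066 ] [ 0.4022 -0.3951  0.    ]
[438 212] [ 0.503  -0.4101  0.066 ] [ 0.5057 -0.4264  0.    ]
```

View pics/c1.png

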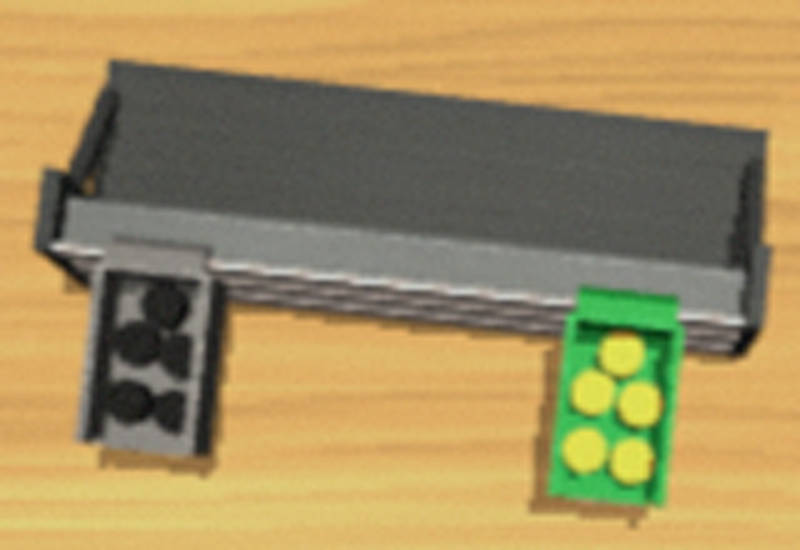

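View pics/c2.png

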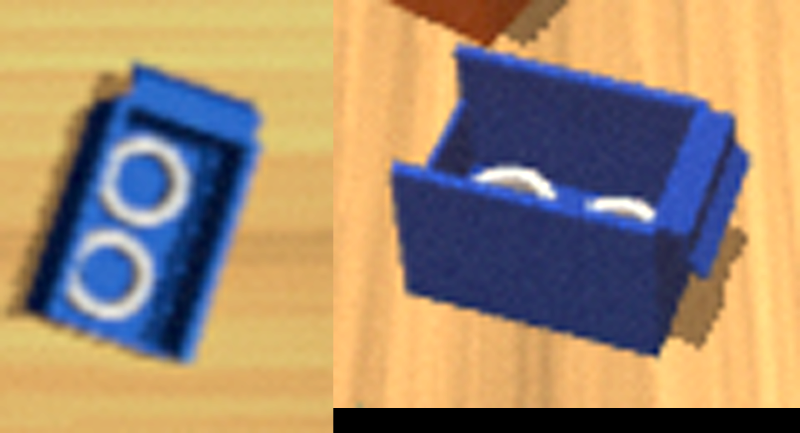

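Crops: the top louver's bright edge runs from crop (52,247) to (745,320), the blue bin's lip is at its upper end, and its collars lie flat inside. I'll cast those corners onto planes at their known heights.

```bash
python3 - <<'E'
from h import *
A=onz("top",(210+52/5,100+247/5),.13);B=onz("top",(210+745/5,100+320/5),.13)
print("rail",A,B,np.linalg.norm(A-B),(A+B)/2,"yaw",np.degrees(np.arctan2(*(B-A)[[1,0]]))+90)
f=lambda x,y:(400+x/6.667,195+y/6.667); g=lambda x,y:(250+(x-333)/5.833,270+y/5.833)
for l,n,uv,z in[("R back","top",f(260,147),.066),("R front","top",f(190,360),.066),("L back","top",f(125,100),.066),("lipL","top",f(133,65),.066),("lipR","top",f(262,105),.066),
 ("R front","side",g(395,165),.066),("R back","side",g(655,232),.066),("L front","side",g(458,50),.066),("L back","side",g(708,103),.066),("R front bot","side",g(408,293),0),("R back bot","side",g(658,355),0)]:
    print(l,n,onz(n,uv,z)[:2])
# bins: green and grey rim corners at 0.134
for l,uv in[("grey Rback",(215,265)),("grey Rfront",(210,455)),("green Lback",(568,320)),("green Lfront",(552,495))]:
    print(l,onz("top",(210+uv[0]/5,100+uv[1]/5),.134)[:2])
t=cv2.imread("pics/side0.png")[120:270,300:420]
cv2.imwrite("pics/c3.png",cv2.convertScaleAbs(cv2.resize(t,None,fx=4,fy=4,interpolation=cv2.INTER_CUBIC),alpha=1.7))
E
```

```text
rail [0.6681 0.1783 0.13  ] [ 0.6279 -0.1885  0.13  ] 0.36890858021043094 [ 0.648  -0.0051  0.13  ] yaw -6.249686734100138
R back top [ 0.4891 -0.4125]
R front top [ 0.4018 -0.3816]
L back top [ 0.5087 -0.3571]
lipL top [ 0.5232 -0.3607]
lipR top [ 0.5065 -0.4137]
R front side [ 0.4017 -0.3797]
R back side [ 0.4906 -0.4126]
L front side [ 0.4209 -0.3276]
L back side [ 0.5107 -0.3574]
R front bot side [ 0.4007 -0.3824]
R back bot side [ 0.4901 -0.4129]
grey Rback [0.6575 0.0913]
grey Rfront [0.5569 0.093 ]
green Lback [ 0.6276 -0.0949]
green Lfront [ 0.5353 -0.0862]
```

View pics/c3.png

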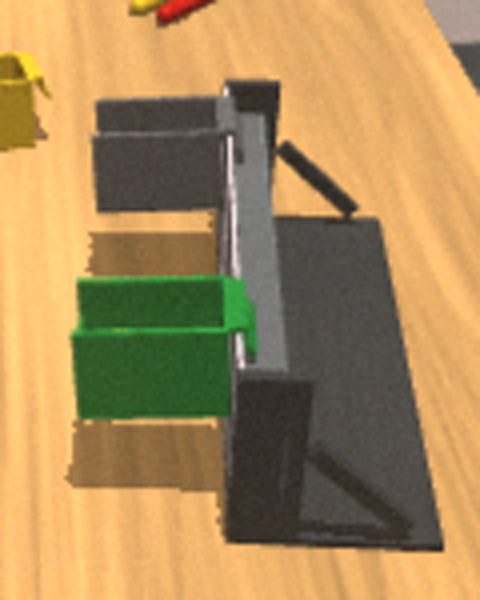

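The rail is 369 mm long as it should be, with its middle at (0.648,-0.005) and yaw -6.2°. Blue bin centre is about (0.457,-0.370) at yaw -19.5°, and the top and side views agree. Moving above the bin via a waypoint.

```bash
cat >> h.py <<'E'
def to(pos,yaw):
    "tool shift mm and tool-z turn deg from the present pose; yaw = bin yaw deg (tool y along bin y)"
    s=get_state();R=s["tcp_rot"];y=R[:,1]
    cur=np.degrees(np.arctan2(-y[0],y[1]))
    print("t",s["time_s"],"tcp",s["tcp_pos"],"z",R[:,2],"F",s["wrist_force"],"w",s["grip_width"],s["grasp_force"])
    print("shift",np.round(R.T@(np.array(pos)-s["tcp_pos"])*1000,1),"turn z",round(-(yaw-cur),2))
E
python3 -m crank '[[[0,0,-7,-457,-335,0,1],[0,0,-7,-457,-335,0,1],[0,0,-7,-457,-335,0,1],[0,0,-7,-457,-335,0,1],[0,0,-7,-457,-335,0,1],[0,0,-7,-457,-335,0,1],[0,0,-7,-457,-335,0,1],[0,0,-7,-457,-335,0,1],[0,0,-7,-457,-335,0,1],[0,0,-7,-457,-335,0,1],[0,0,-7,-457,-335,0,1],[0,0,-7,-457,-335,0,1]]]'
python3 -c "
from h import *
to((.457,-.37,.18),-19.5)"
```

```text
time_s: 1.1
tcp_pos: [0.5302, 0.158, 0.231]
tcp_rot: [[-0.943, 0.333, -0.0], [0.333, 0.943, 0.0], [0.0, -0.0, -1.0]]
wrist_force: [1.5, 0.0, 0.8]
grip_width: 1.0
grasp_force: 0.0
t 1.1 tcp [0.5302 0.158  0.231 ] z [-0.0005  0.0001 -1.    ] F [1.4508 0.048  0.7724] w 1.0003470899481124 0.0
shift [-106.9 -522.2   51. ] turn z 0.04
```

```bash

python3 -m crank '[[[0,0,0,-107,-522,51,1],[0,0,0,-107,-522,51,1],[0,0,0,-107,-522,51,1],[0,0,0,-107,-522,51,1],[0,0,0,-107,-522,51,1],[0,0,0,-107,-522,51,1],[0,0,0,-107,-522,51,1],[0,0,0,-107,-522,51,1],[0,0,0,-107,-522,51,1],[0,0,0,-107,-522,51,1],[0,0,0,-107,-522,51,1],[0,0,0,-107,-522,51,1]]]'
python3 -c "
from h import *
to((.457,-.37,.12),-19.5)"
```

```text
time_s: 2.1
tcp_pos: [0.4609, -0.3348, 0.1831]
tcp_rot: [[-0.943, 0.333, -0.0], [0.333, 0.943, 0.001], [0.001, 0.0, -1.0]]
wrist_force: [1.0, -0.2, 0.6]
grip_width: 1.0
grasp_force: 0.0
t 2.1 tcp [ 0.4609 -0.3348  0.1831] z [-0.0004  0.0005 -1.    ] F [ 0.9669 -0.2037  0.5808] w 0.9997233523510979 0.0
shift [ -8.1 -34.5  63.1] turn z 0.02
```

```bash

python3 -m crank '[[[0,0,0,-8,-34,30,1],[0,0,0,-8,-34,63,1],[0,0,0,-8,-34,63,1],[0,0,0,-8,-34,63,1],[0,0,0,-8,-34,63,1]]]'
python3 - <<'E'
from h import *
to((.457,-.37,.02),-19.5)
ims=[]
t=camera("top")[185:275,390:465];s=camera("side")[250:350,235:345]
a=cv2.resize(t,(400,480),interpolation=2);b=cv2.resize(s,(400,480*100//110*0+364),interpolation=2)
o=np.zeros((480,800,3),np.uint8);o[:,:400]=a;o[:364,400:]=b
cv2.imwrite("pics/n1.png",cv2.convertScaleAbs(o,alpha=1.6))
E
```

```text
time_s: 2.52
tcp_pos: [0.4584, -0.3673, 0.1214]
tcp_rot: [[-0.943, 0.333, 0.0], [0.333, 0.943, 0.0], [-0.0, 0.0, -1.0]]
wrist_force: [0.7, -0.5, -0.2]
grip_width: 1.001
grasp_force: 0.0
t 2.5167 tcp [ 0.4584 -0.3673  0.1214] z [ 0.0002  0.     -1.    ] F [ 0.6732 -0.489  -0.1985] w 1.0013454719837183 0.0
shift [  0.4  -3.  101.4] turn z 0.08
```

View pics/n1.png

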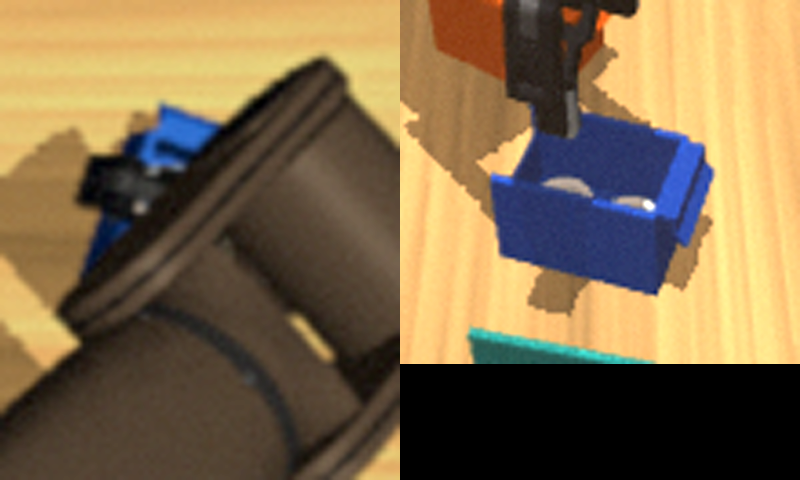

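The near finger's tip is at about full-frame (280,286), in front of the bin, which has not moved. I'll check that against the projection while starting down in part (to 60 mm above the target height, still clear of the rim).

```bash
python3 - <<'E'
from h import *
s=get_state();R=s["tcp_rot"];p=s["tcp_pos"]
for y in(-.0425,-.05,.0425):print(pix("side",p+R@[0,y,-.013]))
E
python3 -m crank '[[[0,0,0,0,-2,25,1],[0,0,0,0,-2,35,1],[0,0,0,0,-2,35,1]]]'
```

```text
[279.7876 283.9905]
[278.3122 286.9655]
[294.942  253.4334]
time_s: 2.87
tcp_pos: [0.4567, -0.3678, 0.0842]
tcp_rot: [[-0.943, 0.332, -0.002], [0.332, 0.943, 0.003], [0.003, 0.002, -1.0]]
wrist_force: [0.2, 0.7, -0.7]
grip_width: 0.997
grasp_force: 0.0
```

Finger position checks out. Descending, closing and weighing the grip.

```bash

python3 -m crank '[[[0,0,0,0,-1,20,1],[0,0,0,0,-1,40,1],[0,0,0,0,-1,60,1],[0,0,0,0,-1,65,1],[0,0,0,0,-1,65,1],[0,0,0,0,-1,65,1]]]'
python3 -m crank '[[[0,0,0,0,0,0,0.6],[0,0,0,0,0,0,0.3],[0,0,0,0,0,0,0],[0,0,0,0,0,0,-0.2],[0,0,0,0,0,0,-0.5],[0,0,0,0,0,0,-1],[0,0,0,0,0,0,-1],[0,0,0,0,0,0,-1],[0,0,0,0,0,0,-1]]]' 45
```

```text
time_s: 3.37
tcp_pos: [0.4577, -0.3709, 0.0219]
tcp_rot: [[-0.943, 0.333, 0.001], [0.333, 0.943, -0.001], [-0.001, -0.001, -1.0]]
wrist_force: [-0.3, 0.5, 1.4]
grip_width: 0.998
grasp_force: 0.0
time_s: 4.12
tcp_pos: [0.4582, -0.3714, 0.0228]
tcp_rot: [[-0.943, 0.333, 0.002], [0.333, 0.943, -0.002], [-0.003, -0.001, -1.0]]
wrist_force: [-0.9, 1.8, 5.8]
grip_width: 0.72
grasp_force: 50.4
```

Opening is 0.72·85 = 61 mm, so it holds the 62 mm bin. Lifting.

```bash

python3 -m crank '[[[0,0,0,0,0,-8,-1],[0,0,0,0,0,-20,-1],[0,0,0,0,0,-40,-1],[0,0,0,0,0,-60,-1],[0,0,0,0,0,-85,-1],[0,0,0,0,0,-110,-1],[0,0,0,0,0,-135,-1],[0,0,0,0,0,-160,-1],[0,0,0,0,0,-180,-1],[0,0,0,0,0,-190,-1],[0,0,0,0,0,-190,-1],[0,0,0,0,0,-190,-1]]]'
python3 - <<'E'
from h import *
to((.457,-.37,.21),-6.25)
s=camera("side");cv2.imwrite("pics/n2.png",cv2.convertScaleAbs(cv2.resize(s[140:350,200:420],None,fx=2.7,fy=2.7,interpolation=2),alpha=1.6))
E
```

```text
time_s: 5.12
tcp_pos: [0.4567, -0.3704, 0.2105]
tcp_rot: [[-0.943, 0.333, -0.0], [0.333, 0.943, -0.0], [0.0, -0.0, -1.0]]
wrist_force: [0.1, -0.8, -2.6]
grip_width: 0.716
grasp_force: 49.9
t 5.1167 tcp [ 0.4567 -0.3704  0.2105] z [-0.0002 -0.0001 -1.    ] F [ 0.0925 -0.7947 -2.6338] w 0.716457994844024 49.88640367984772
shift [-0.1  0.5  0.5] turn z -13.21
```

View pics/n2.png

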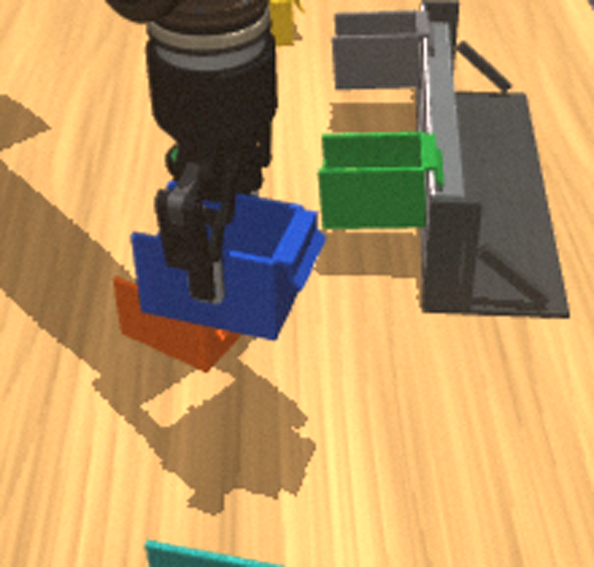

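Bin held level with the collars inside, about 2.6 N on the wrist. Moving above the green bin's height to 60 mm in front of the gap.

```bash

python3 -m crank '[[[0,0,-1,2,12,0,-1],[0,0,-2,5,36,0,-1],[0,0,-4,9,70,0,-1],[0,0,-6,14,108,0,-1],[0,0,-8,20,148,0,-1],[0,0,-9,25,188,0,-1],[0,0,-10,30,228,0,-1],[0,0,-11,36,268,0,-1],[0,0,-12,41,306,0,-1],[0,0,-13,46,342,0,-1],[0,0,-13.2,49,368,0,-1],[0,0,-13.2,51,382,0,-1]]]'
python3 -m crank '[[[0,0,0,0,0,0,-1],[0,0,0,0,0,0,-1],[0,0,0,0,0,0,-1]]]'
python3 - <<'E'
from h import *
to((.536,.007,.21),-6.25)
s=camera("side");t=camera("top");cv2.imwrite("pics/s3.png",s);cv2.imwrite("pics/t3.png",t)
a=cv2.resize(s[105:255,270:420],None,fx=4,fy=4,interpolation=2)[:600]
b=cv2.resize(t[100:250,250:300],None,fx=4,fy=4,interpolation=2)
cv2.imwrite("pics/n3.png",cv2.convertScaleAbs(np.hstack([a,b]),alpha=1.6))
E
```

```text
time_s: 6.17
tcp_pos: [0.535, 0.0107, 0.2086]
tcp_rot: [[-0.994, 0.105, -0.004], [0.105, 0.994, 0.002], [0.004, 0.002, -1.0]]
wrist_force: [-0.1, -0.8, -2.0]
grip_width: 0.722
grasp_force: 50.0
time_s: 6.42
tcp_pos: [0.5354, 0.0065, 0.2095]
tcp_rot: [[-0.994, 0.109, -0.002], [0.109, 0.994, -0.0], [0.002, -0.0, -1.0]]
wrist_force: [0.9, 0.4, -2.4]
grip_width: 0.723
grasp_force: 50.0
t 6.4167 tcp [0.5354 0.0065 0.2095] z [-0.0023 -0.     -1.    ] F [ 0.8519  0.3671 -2.3877] w 0.7232709013882161 50.017016530036926
shift [-0.6  0.6 -0.5] turn z 0.02
```

View pics/n3.png

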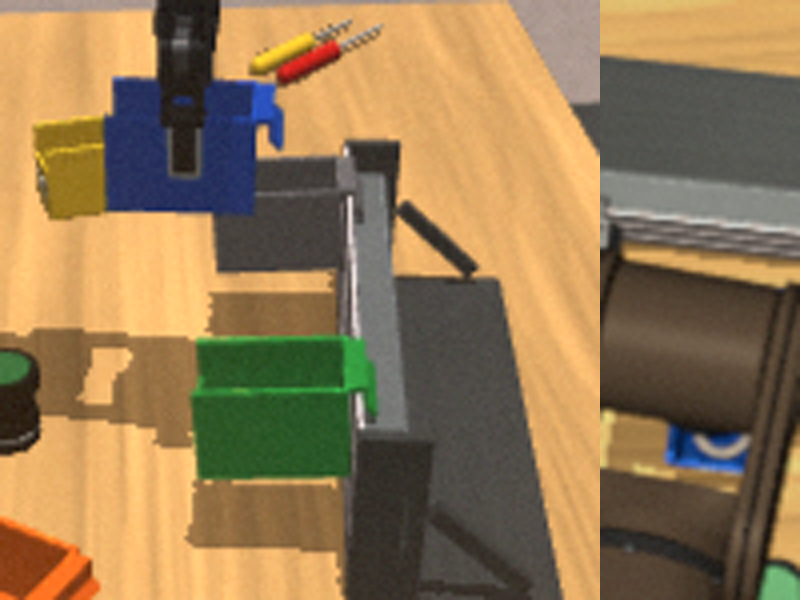

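The side view shows the bin level before the gap: near wall bottom corners at crop (105,207) and (254,214), lip hook at about (278,148), louver edge bright at (348,200) to (362,405). Now to measure the bin relative to the TCP and the rail line.

```bash
python3 - <<'E'
from h import *
p=np.array([.5354,.0065,.2095]);a=np.radians(-6.25);X=np.array([np.cos(a),np.sin(a),0]);Y=np.array([-np.sin(a),np.cos(a),0])
g=lambda x,y:(270+x/4,105+y/4)
def pl(uv,yb):
    e,d=ray("side",uv);q=e+d*((p+Y*yb-e)@Y)/(d@Y);return (q-p)@X,q[2]-p[2]
for l,c,yb in[("bot back",(254,214),-.031),("bot front",(105,207),-.031),("lip low outer",(278,149),-.027),("lip flange outer top",(272,86),-.027),("pad",(184,176),-.031)]:
    print(l,pl(g(*c),yb))
M=np.array([.648,-.0051,.13])
for c in[(348,195),(350,235),(352,270),(354,310),(362,405)]:
    q=onz("side",g(*c),.13);print("rail",q,"off x",(q-M)@X,"y",(q-M)@Y)
# bright pixels profile across rail, side image rows
s=cv2.cvtColor(cv2.imread("pics/s3.png"),6)
for v in(158,166,174,180):print(v,s[v,350:372])
t=cv2.cvtColor(cv2.imread("pics/t3.png"),6)
for u in(262,280,300,310):print(u,t[145:170,u])
E
```

```text
bot back (np.float64(0.04428875457928686), np.float64(-0.02463702731556419))
bot front (np.float64(-0.05275489605432819), np.float64(-0.02214229550929206))
lip low outer (np.float64(0.05844435796848574), np.float64(0.02041155366362088))
lip flange outer top (np.float64(0.053469361221550375), np.float64(0.06337992992157884))
pad (np.float64(-0.0010526301854255943), np.float64(0.001823250110528557))
rail [0.657  0.0931 0.13  ] off x -0.0017260604267785792 y 0.09855703415351177
rail [0.6505 0.0346 0.13  ] off x -0.0018609552011728506 y 0.03974721526893047
rail [ 0.6454 -0.0126  0.13  ] off x -0.0018005438220178092 y -0.007736189546161293
rail [ 0.6398 -0.0625  0.13  ] off x -0.001922509807417927 y -0.05799452103169078
rail [ 0.63   -0.1668  0.13  ] off x -0.00024367681078646397 y -0.16271046791467897
158 [ 41  42  43  45  38  64  44 142  60  42  42  74  73  75  75  75  75  39
  45  50  35  29]
166 [ 41  41  42  40  41  43  53 106 101  80  78  76  76  77  79  77  75  62
 105 114 119 126]
174 [116 115 110  74  50  52  72  61 145  92  77  76  75  75  76  78  76  76
  63  44  40  44]
180 [ 67  67  66  67  48  64  69  44 139  92  74  76  75  75  77  75  76  74
  77  49  46  46]
262 [ 90  86  87  87  87  88  85  96 113 108  61  71  57  67  88  50  62  86
 114 112  97  41  28  33  37]
280 [ 70  88  87  86  86  85  87  85  87  97 113 105  63  70  58  67  87  53
  66  85 110 113 114 103  49]
300 [ 54  57  65  86  90  85  86  85  86  85  84  89 107 120  63  67  63  64
  81  51  62  87 114 115 115]
310 [ 55  56  54  64  83  88  87  87  87  88  87  85  86 104 123  59  66  74
  63  80  51  60  87 115 114]
```

The bin sits about 4.5 mm forward of the TCP (underside 23 mm below it). The rail is within 2 mm in both views. I'll go over the rail with the lip 25 mm clear, then look.

```bash

python3 -m crank '[[[0,0,0,-8,0,5,-1],[0,0,0,-22,1,15,-1],[0,0,0,-38,1,27,-1],[0,0,0,-52,2,40,-1],[0,0,0,-60,2,52,-1],[0,0,0,-63,2,64,-1],[0,0,0,-63,2,72,-1],[0,0,0,-63,2,75,-1],[0,0,0,-63,2,75,-1],[0,0,0,-63,2,75,-1],[0,0,0,-63,2,75,-1]]]'
python3 - <<'E'
from h import *
to((.5985,.0023,.135),-6.25)
s=camera("side");t=camera("top");cv2.imwrite("pics/s4.png",s);cv2.imwrite("pics/t4.png",t)
a=cv2.resize(s[125:225,300:400],None,fx=6,fy=6,interpolation=2)
cv2.imwrite("pics/n4.png",cv2.convertScaleAbs(a,alpha=1.6))
E
```

```text
time_s: 7.43
tcp_pos: [0.5994, 0.0016, 0.1367]
tcp_rot: [[-0.994, 0.109, 0.002], [0.109, 0.994, -0.0], [-0.002, -0.0, -1.0]]
wrist_force: [-0.4, -0.3, -1.9]
grip_width: 0.721
grasp_force: 50.0
t 7.4333 tcp [0.5994 0.0016 0.1367] z [ 0.0017 -0.0003 -1.    ] F [-0.3633 -0.2794 -1.8715] w 0.7208733814770104 49.973021149635315
shift [0.9 0.6 1.7] turn z -0.01
```

View pics/n4.png

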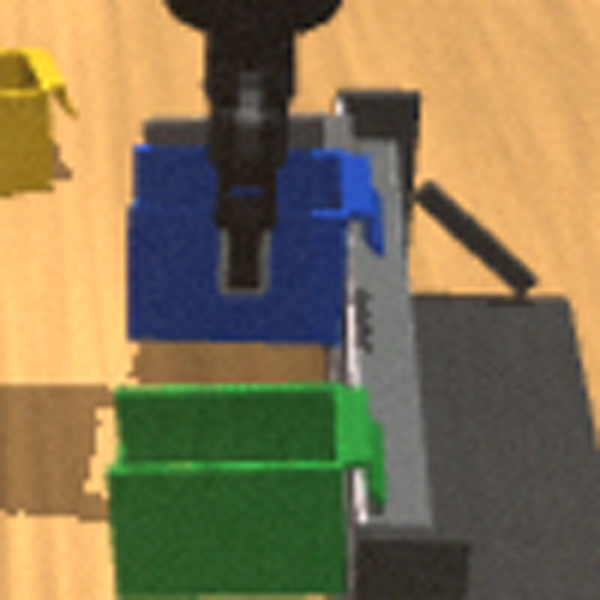

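The lip's outer low corner is at crop (380,255), with the louver edge just left of it at x≈355, so the hook is behind the rail. Checking numbers.

```bash
python3 - <<'E'
from h import *
p=np.array([.5994,.0016,.1367]);a=np.radians(-6.25);X=np.array([np.cos(a),np.sin(a),0]);Y=np.array([-np.sin(a),np.cos(a),0])
M=np.array([.648,-.0051,.13])
g=lambda x,y:(300+x/6,125+y/6)
for l,c,yp in[("lip low outer",(381,255),-.025),("bot back",(338,343),-.029),("bot front",(129,337),-.029),("green lip low outer",(384,508),-.094-.058)]:
    e,d=ray("side",g(*c));q=e+d*((M+Y*yp-e)@Y)/(d@Y);print(l,"x from rail",(q-M)@X+.0018,"z",q[2])
s=cv2.cvtColor(cv2.imread("pics/s4.png"),6)
for v in(166,172,176,184):
    u=350+s[v,350:368].argmax();q=onz("side",(u,v),.13);print(v,s[v,352:366],(q-M)@X)
E
```

```text
lip low outer x from rail 0.012453354105672026 z 0.1562617750393145
bot back x from rail -0.004064321637569672 z 0.11230303828464039
bot front x from rail -0.0982171528431369 z 0.11238282740562122
green lip low outer x from rail 0.011485290629173842 z 0.11220339299868076
166 [32 33 31 33 31 43 79 78 76 61 37 38 77 80] 0.01866931634611928
172 [32 33 31 34 32 51 98 81 75 77 78 78 76 76] -0.001726304050435653
176 [ 31  31  32  33  29  48 138  62  44  71  78  75  76  76] -0.0023118025240145153
184 [ 62  62  51  62  65  50 134 104  79  74  73  74  77  77] -0.0034276692857531064
```

Slot centred: the rail's middle is about 52 mm from the bin origin (slot 48–56), and the hook's outer edge is 12 mm behind it, like the green bin's 11.5. Letting down in two stages, watching force.

```bash

python3 -m crank '[[[0,0,0,0,0,5,-1],[0,0,0,0,0,10,-1],[0,0,0,0,0,15,-1],[0,0,0,0,0,20,-1],[0,0,0,0,0,25,-1],[0,0,0,0,0,29,-1],[0,0,0,0,0,33,-1],[0,0,0,0,0,36,-1],[0,0,0,0,0,36,-1]]]'
python3 -c "
from h import *
to((.5985,.0023,.0915),-6.25)"
```

```text
time_s: 8.28
tcp_pos: [0.5985, 0.0018, 0.0986]
tcp_rot: [[-0.994, 0.109, -0.002], [0.109, 0.994, 0.0], [0.002, 0.0, -1.0]]
wrist_force: [0.4, -0.3, -2.3]
grip_width: 0.72
grasp_force: 50.0
t 8.2833 tcp [0.5985 0.0018 0.0986] z [-0.0017  0.0003 -1.    ] F [ 0.4237 -0.3297 -2.3069] w 0.7200061736243045 49.97770607471466
shift [0.1 0.5 7.1] turn z -0.01
```

```bash

python3 -m crank '[[[0,0,0,0,0,2,-1],[0,0,0,0,0,4,-1],[0,0,0,0,0,5,-1],[0,0,0,0,0,6,-1],[0,0,0,0,0,6,-1]]]'
python3 - <<'E'
from h import *
to((.5985,.0023,.0915),-6.25)
s=camera("side");cv2.imwrite("pics/s5.png",s)
p=get_state()["tcp_pos"]
a=cv2.resize(s[125:225,300:400],None,fx=6,fy=6,interpolation=2);cv2.imwrite("pics/n5.png",cv2.convertScaleAbs(a,alpha=1.6))
E
```

```text
time_s: 8.7
tcp_pos: [0.599, 0.0017, 0.0935]
tcp_rot: [[-0.994, 0.109, -0.0], [0.109, 0.994, -0.0], [0.0, -0.0, -1.0]]
wrist_force: [-0.5, 0.5, -3.3]
grip_width: 0.721
grasp_force: 50.0
t 8.7 tcp [0.599  0.0017 0.0935] z [-0.0002 -0.     -1.    ] F [-0.5389  0.5077 -3.2958] w 0.7212133269363848 49.9760502576828
shift [0.5 0.6 2. ] turn z -0.01
```

```bash

python3 -m crank '[[[0,0,0,0,0,1,-1],[0,0,0,0,0,2,-1],[0,0,0,0,0,2,-1]]]'
python3 -m crank '[[[0,0,0,0,0,1,-1],[0,0,0,0,0,1.5,-1],[0,0,0,0,0,1.5,-1]]]'
```

```text
time_s: 9.0
tcp_pos: [0.5989, 0.0017, 0.0915]
tcp_rot: [[-0.994, 0.109, -0.0], [0.109, 0.994, 0.0], [0.0, -0.0, -1.0]]
wrist_force: [-1.2, -0.5, -3.4]
grip_width: 0.721
grasp_force: 50.0
time_s: 9.25
tcp_pos: [0.5992, 0.0017, 0.0909]
tcp_rot: [[-0.994, 0.109, 0.0], [0.109, 0.994, -0.0], [-0.0, -0.0, -1.0]]
wrist_force: [-1.9, -0.3, 1.0]
grip_width: 0.721
grasp_force: 50.5
```

The wrist force rose by 4 N right at the expected height: the flange rests on the louver. Releasing gently.

```bash

python3 -m crank '[[[0,0,0,0,0,0,0.45],[0,0,0,0,0,0,0.5],[0,0,0,0,0,0,0.55],[0,0,0,0,0,0,0.6],[0,0,0,0,0,0,0.7],[0,0,0,0,0,0,0.8],[0,0,0,0,0,0,0.9],[0,0,0,0,0,0,1],[0,0,0,0,0,0,1],[0,0,0,0,0,0,1]]]' 20
python3 - <<'E'
from h import *
to((.5985,.0023,.0915),-6.25)
s=camera("side")
a=cv2.resize(s[125:225,300:400],None,fx=6,fy=6,interpolation=2);cv2.imwrite("pics/n6.png",cv2.convertScaleAbs(a,alpha=1.6))
E
```

```text
time_s: 10.08
tcp_pos: [0.5991, 0.0017, 0.0902]
tcp_rot: [[-0.994, 0.109, 0.0], [0.109, 0.994, 0.0], [-0.0, 0.0, -1.0]]
wrist_force: [0.4, 0.4, -0.1]
grip_width: 1.002
grasp_force: 0.0
t 10.0833 tcp [0.5991 0.0017 0.0902] z [ 0.  0. -1.] F [ 0.3503  0.4388 -0.0871] w 1.0016559648410706 0.0
shift [ 0.6  0.5 -1.3] turn z -0.01
```

View pics/n6.png

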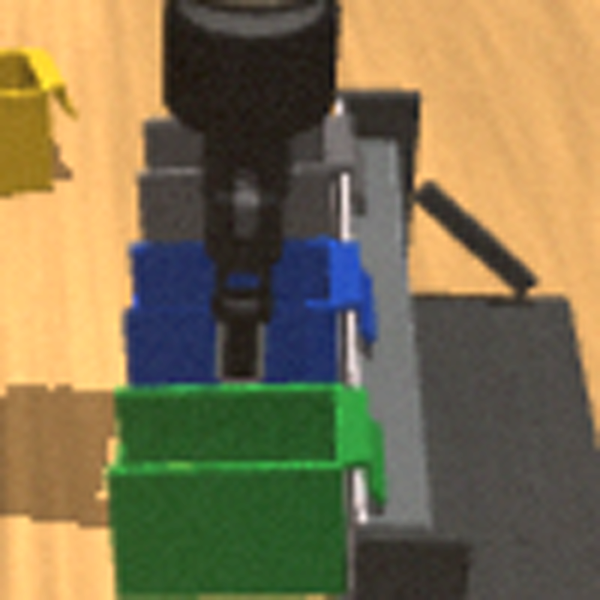

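The blue bin hangs by itself like its neighbours (lip behind the louver at crop (370,340)), and the fingers are free. Backing straight up, then checking.

```bash

python3 -m crank '[[[0,0,0,0,0,-10,1],[0,0,0,0,0,-25,1],[0,0,0,0,0,-50,1],[0,0,0,0,0,-80,1],[0,0,0,0,0,-115,1],[0,0,0,0,0,-150,1],[0,0,0,40,0,-160,1],[0,0,0,80,0,-160,1],[0,0,0,110,0,-160,1],[0,0,0,110,0,-160,1]]]'
python3 -m crank '[[[0,0,0,0,-30,0,1],[0,0,0,0,-70,0,1],[0,0,0,0,-110,0,1],[0,0,0,0,-150,0,1],[0,0,0,0,-190,0,1],[0,0,0,0,-230,0,1],[0,0,0,0,-260,0,1],[0,0,0,0,-260,0,1],[0,0,0,0,-260,0,1]]]'
python3 - <<'E'
from h import *
to((.5985,.0023,.0915),-6.25)
s=camera("side");t=camera("top")
a=cv2.resize(s[120:240,290:410],(400,400),interpolation=2);b=cv2.resize(t[110:230,210:330],(400,400),interpolation=2)
cv2.imwrite("pics/n7.png",cv2.convertScaleAbs(np.hstack([a,b]),alpha=1.6))
E
```

```text
time_s: 10.97
tcp_pos: [0.4851, 0.0148, 0.2501]
tcp_rot: [[-0.994, 0.108, -0.003], [0.108, 0.994, 0.0], [0.003, 0.0, -1.0]]
wrist_force: [0.5, 0.3, -0.8]
grip_width: 0.999
grasp_force: 0.0
time_s: 11.72
tcp_pos: [0.4612, -0.2464, 0.2507]
tcp_rot: [[-0.994, 0.112, 0.0], [0.112, 0.994, 0.0], [-0.0, 0.0, -1.0]]
wrist_force: [1.2, 0.0, 0.6]
grip_width: 1.001
grasp_force: 0.0
t 11.7167 tcp [ 0.4612 -0.2464  0.2507] z [ 0.0005  0.     -1.    ] F [1.1699 0.0337 0.5731] w 1.0007951675675069 0.0
shift [-108.4  262.5  159.3] turn z -0.2
```

View pics/n7.png

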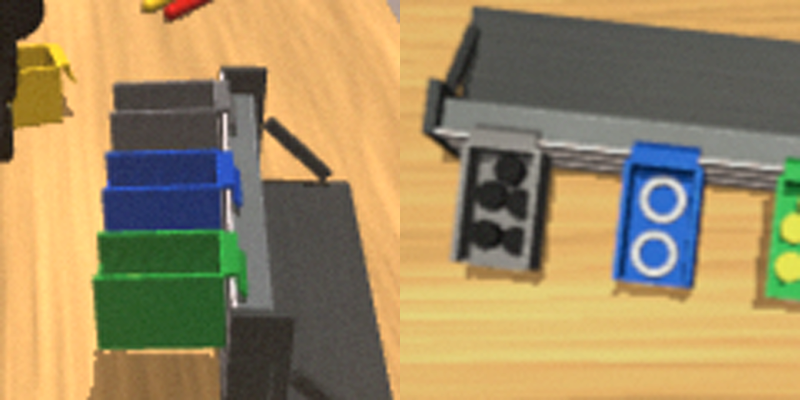

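The blue bin hangs square and midway between the grey and green bins, at crop (660,215). Both collars are inside and nothing else has been disturbed. Handing in.

```bash
python3 -c "
from rig import *
print(job_done())"
```

```text
the job is handed in; nothing more can be done
None
```

The blue bin now hangs by its lip on the top louver, midway between the grey and green bins, with both collars inside; I handed the job in about 12 s into the 42 s limit.

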